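Latch a cell clamp half open

TASK

One of the two sprung cell clamps on the desk has a slim silver phone cell shut in it. With the fingertips, push that clamp's slide back past its stop pin and let it go, so that it springs back and stays latched half open on the pin, leaving the cell free. Only push the slide, do not grip it; leave the cell where it lies, the other clamp shut and everything else on the desk undisturbed.

Things in the scene. Friction and masses are not known exactly. Their poses are not given: they have to be found in the camera images.
- loaded: the sprung cell clamp with the clamped cell in it, left or right of the empty one, turned up to 17 degrees. Fixed. Dark steel base 200 x 80 x 14 mm; origin at the centre of its underside, z up, +x = the way its slide is pushed (roughly away from the robot). In its frame, mm: anvil x -95 to -83, top z 28; rails beside the slide y +-21 to +-28, x -10 to 95, top z 30; end stop x 91 to 99
- loaded_slide (a joint): the loaded clamp's slide, m along the clamp's +x: 0 shut on the cell, 0.020 latched half open, its front end against the stop pin, 0.040 at its end stop. A damped spring pushes it towards 0 (3 N when shut, 7 N at the end stop; returns at about 0.2 m/s). Steel bar 67 x 36 x 14 mm (x, y, z), top 29 mm above the desk; its front end is at x -22 mm in the clamp's frame when shut
- loaded_tab (a point): middle of the top edge of the front face of the loaded slide's black upright tab; moves with the slide. Tab 29 mm wide (y), 10 mm thick (x), from 29 to 70 mm above the desk. The front face looks to the clamp's -x, towards the cell: push on it. 34 mm of flat slide top lie in front of it. Shut, it is at x 12 mm in the clamp's frame
- loaded_pin (a joint): rise of the loaded clamp's stop pin, m: 0 held down under the slide, 0.010 popped up. Steel, 8 mm diameter, on the clamp's centre line at x -6 mm in its frame. Its own spring pops it up once the slide is past 0.020; it then stands 11 mm above the base before the slide's front end and stops its return. Let go earlier, the slide goes back to 0
- clamped_cell: slim silver phone cell, 60 x 40 x 5 mm (x, y, z), 40 g, origin at the centre of its underside; loose. Lies in the loaded clamp with its underside 14 mm above the desk
- empty: the other clamp, same build and axes, no cell in it; to be left shut
- empty_slide (a joint): position of the empty clamp's slide, same meaning; starts and must stay at 0
- loose_cell: slim silver phone cell, 60 x 40 x 5 mm (x, y, z), 40 g, origin at the centre of its underside; loose. Lies on the desk between the clamps
- side_cell: slim silver phone cell, 60 x 40 x 5 mm (x, y, z), 40 g, origin at the centre of its underside; loose. Lies on the desk at the right
- tray: blue plastic sorting tray, 110 x 240 x 45 mm, 4 mm walls, one divider; origin at the centre of its underside; loose, beyond the clamps
- tray_cell: slim silver phone cell, 60 x 40 x 5 mm (x, y, z), 40 g, origin at the centre of its underside; loose. Lies in the tray
- lens: chrome hand lens lying flat, ring 76 mm across and 9 mm high, handle 136 mm from the ring's centre along -x; origin at the ring's centre, on the desk; loose
- gauge: matte black bench thickness gauge, base 90 x 70 mm, 130 mm high; origin at the centre of its underside; loose, at the right
- tkey: brass T-key lying flat, bar 60 mm, shank 59 mm, 10 mm high; origin below the middle of the bar; loose, at the left
Not all that is in view belongs to the job. What is shaped like the empty but blue is not meant.

How it is judged:
By the outcome, as a careful person would: the job done as asked, in the order asked, and still so for the second after the job is handed in, with the robot touching nothing.
It also fails if it takes over 32 s, if anything falls off the work surface, if the arm or the gripper's body presses on something with over 40 N, if the wrist force passes 120 N, or if a joint passes its speed limit or range.

ROBOT

A 6-joint arm with a two-finger parallel gripper is mounted at the origin on the work surface. World frame = base frame: x ahead of the robot, y to its left, z up, the work surface at z = 0. Lengths are in m, angles in rad, forces in N, time in s.
With the tool pointing down it reaches from about 0.35 to 0.975 m from the base axis. Payload 4.9 kg.
Tool frame: the origin (TCP) lies on the front face of the gripper's body, between the roots of the fingers; the fingertips stand ctrl.finger_overhang ahead of it and the grasp point (between the pads) lies 54 mm ahead of it (ctrl.finger_overhang is the distance from the TCP to the fingertips, in m); z points along the fingers, y is the line along which they close (so a half turn about z gives the same grasp; the last joint's range is limited). The gripper opens to 85 mm and grips with 20 to 120 N. Pads are 22 mm wide; open, the fingers measure 114 mm over their backs; the gripper's body (76 mm by 85 mm) begins 54 mm behind the grasp point. The pads swing forward as they close: fully open they stand 13 mm farther back than shut.
Start: joints at [-1.455, 0.053, 1.613, -0, 1.476, -0.119], TCP at [0.145, -0.608, 0.304] pointing down, gripper open.
Joint ranges: [-3.01, 3.01], [-1.01, 2.22], [0.06, 2.58], [-1.02, 4.17], [0.09, 2.62], [-3.14, 3.14]. Speed limits (rad/s): [2.57, 2.57, 3.14, 3.14, 3.14, 3.14].

INTERFACE

Orientations are given as a rotation vector (axis times angle).
In Python, from station import ctrl, vision gives the robot as it stands. The module is installed in compiled form; this text tells all that it offers.
- The arm moves only by the tool drive_tool, never from a script. Its argument "rows" is a list of rows, each a list of 2 entries, a list of its own where there are three numbers: the shift along the tool's x, y, z in m, then the turn about the tool's z in rad. A call has 1 to 10 rows; each row shifts and turns the commanded pose from where the row before left it, along the tool's axes as they then stand; what a row does not reach is not made up. A row lasts 1/10 s, in which the tool goes at most 50 mm and 8.59 degrees, less where a joint would pass 70% of its speed; a pose out of reach is approached as far as the arm can. A call with a gripper value outside its range is refused whole. "jaw" is the closure, from 0 (fully open) to 1 (shut), set as the call begins (left out, the last holds). The fingers move at their own pace and stop on an object; "grip_force" is the grip in N (left out, the last holds). Time passes only in rows, so rows that do not move let the fingers close. It gives the time, the measured TCP pose, the force, the opening and the grip force at its end, in the units of the state.
- ctrl.get_obs(): the state, without advancing time (a new reading comes with each control period).
- vision.get_image(name): name is "scene" or "top"; returns a dict with "image" (420x560x3 uint8, blue, green, red), "vertical_fov" (degrees; the focal length in pixels is half the picture's height over the tangent of half this angle, whatever the lens; pixels are square), "cx", "cy" (the principal point, pixels), "R" (3x3) and "t" (3): a world point X has camera coordinates R X + t. Camera axes: x right, y down, z forward; pixel columns grow to the right and rows downward; lengths in m; the calibration is good to about 2 mm. A picture is of the moment at which its call begins. There is no depth.
- ctrl.finish_job(): hands the job in; it is judged then, once.
The state is a dict: "t": time; "q": joint angles; "dq": joint speeds; "effort": joint torques, N m; "tool_pos": TCP position; "tool_rot": TCP orientation; "contact_force": force on the tool from outside, world axes, zero at the start; "wrist_torque": the same for the moment, N m; "opening": finger opening in m; "grip_force": force on a finger pad.
Only numpy, scipy, OpenCV 4.12 (cv2) and the standard library are available. Lean on these libraries where they do the work, as an engineer would, in place of code of your own. Each camera call takes 0.05 s, during which the arm holds its last target. There are 200 camera calls.

## Working session

There is one attempt and no reset: what is moved stays moved. The work goes in short steps, Python scripts to look and compute and a tool call to move; the robot and the scene stay as the last step left them, time stands still between calls to the robot, and variables do not carry over. Pictures are saved under pics/ and viewed, at most 10 in all, crops included, and the job is handed in when it is done.

Besides the shell and the picture viewer there is one more tool, called as a command line: name --argument value ..., lists and objects as JSON in quotes. drive_tool: Moves the arm, as the interface text tells. Its arguments: {"type":"object","properties":{"rows":{"type":"array","items":{"type":"array"}},"jaw":{"type":"number"},"grip_force":{"type":"number"}},"required":["rows"]}

```bash
mkdir -p pics; cat > h.py <<'E'
import numpy as np, cv2
from station import ctrl, vision
def ray(im,u,v,z):
    f=im["image"].shape[0]/2/np.tan(np.radians(im["vertical_fov"])/2)
    R=np.array(im["R"]);t=np.array(im["t"]);c=-R.T@t
    d=R.T@np.array([(u-im["cx"])/f,(v-im["cy"])/f,1])
    return c+d*(z-c[2])/d[2]
def proj(im,X):
    f=im["image"].shape[0]/2/np.tan(np.radians(im["vertical_fov"])/2)
    p=np.array(im["R"])@np.array(X)+np.array(im["t"]);return f*p[:2]/p[2]+[im["cx"],im["cy"]]
E
python3 - <<'E'
from h import *
for n in("scene","top"):
    im=vision.get_image(n);cv2.imwrite(f"pics/{n}0.png",im["image"]);R=np.array(im["R"]);print(n,-R.T@im["t"],R[2],im["vertical_fov"],im["cx"],im["cy"])
o=ctrl.get_obs();print(o["t"],o["tool_pos"],o["tool_rot"],o["opening"],ctrl.finger_overhang)
E
```

```text
scene [ 1.44149107 -0.08043162  1.02545171] [-0.68709083  0.09423969 -0.72043394] 50.61922026218431 288.6056714207984 212.18854710721766
top [0.27473323 0.04462459 1.20353837] [ 0.21646269  0.02158453 -0.97605226] 57.02632067010742 275.91435062194023 212.15401737376266
0.1 [ 0.14536441 -0.60741596  0.30275749] [-3.11805115e+00 -3.67786277e-01 -1.72796429e-05] 0.08522184358818455 0.0726
```

View pics/top0.png

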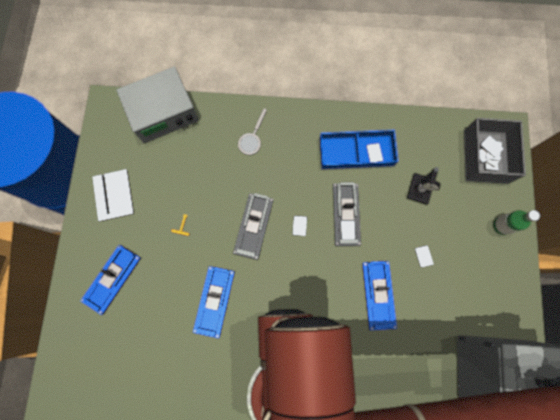

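View pics/scene0.png

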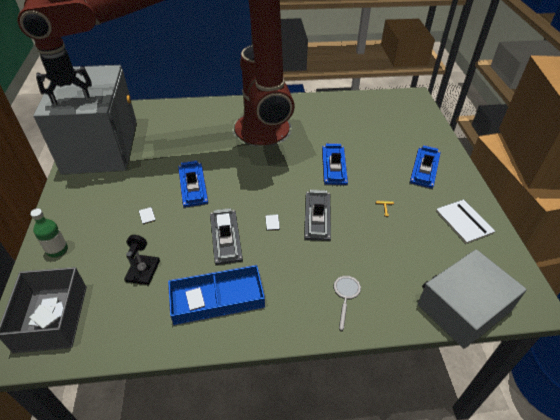

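The top view shows the loaded clamp at about (347,213), with its cell at (347,228) and tab at (348,207). The empty clamp is at (254,225). Next I'll zoom in on the loaded clamp.

```bash
python3 - <<'E'
from h import *
a=cv2.imread("pics/top0.png")[172:257,310:385];b=cv2.imread("pics/scene0.png")[195:275,190:265]
z=lambda x:cv2.resize(x,(390,425),interpolation=cv2.INTER_CUBIC)
cv2.imwrite("pics/z.png",np.hstack([z(a),z(b)]))
im=vision.get_image("top");im2=im["image"]
g=cv2.cvtColor(im2,cv2.COLOR_BGR2HSV)
# grey clamp mask: low saturation, vs green desk
roi=g[172:257,310:385]; m=((roi[...,1]<45)).astype(np.uint8)
n,l,s,c=cv2.connectedComponentsWithStats(m);k=1+np.argmax(s[1:,4]);print(s[k],c[k])
cs,_=cv2.findContours((l==k).astype(np.uint8),0,1)
r=cv2.minAreaRect(cs[0]);box=cv2.boxPoints(r)+[310,172];print(r,box)
for p in box:print(ray(im,*p,0.014))
E
```

```text
[  22    9   30   66 1717] [36.42050087 42.04542807]
((36.54316711425781, 41.57201385498047), (65.3608169555664, 27.973094940185547), 88.80650329589844) [[331.87895584 181.19002151]
 [359.8459816  180.60737228]
 [361.20737839 245.95401001]
 [333.24035263 246.53665161]]
[ 0.65305455 -0.10056998  0.014     ]
[ 0.66147287 -0.1898689   0.014     ]
[ 0.45102639 -0.1997235   0.014     ]
[ 0.44290169 -0.11372232  0.014     ]
```

View pics/z.png

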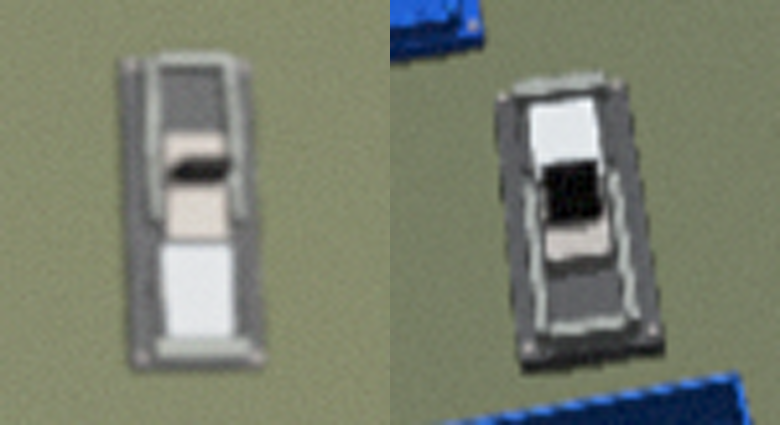

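The zoom confirms the cell lies shut in this clamp. In the top crop the base corners are about (120,58), (250,62), (265,366) and (133,368), and the tab spans about (170–230, 155–182).

```bash
python3 - <<'E'
from h import *
im=vision.get_image("top"); s=vision.get_image("scene")
f=lambda x,y:(310+x/5.2-.4,172+y/5-.4)
P=[ray(im,*f(*p),0.014)[:2] for p in[(120,58),(250,62),(265,366),(133,368)]]
print(P);near=(P[2]+P[3])/2;far=(P[0]+P[1])/2
d=far-near;print("len",np.linalg.norm(d),"w",np.linalg.norm(P[0]-P[1]),"yaw",np.degrees(np.arctan2(d[1],d[0])),"o",(near+far)/2)
g=lambda x,y:(190+x/5.2-.4,195+y/425*80-.4)
Q=[ray(s,*g(*p),0.014)[:2] for p in[(498,92),(625,85),(662,345),(523,357)]] if 0 else [ray(s,*g(x-390,y),0.014)[:2] for x,y in[(498,92),(626,84),(662,340),(522,358)]]
n2=(Q[0]+Q[1])/2;f2=(Q[2]+Q[3])/2;d2=f2-n2
print("scene len",np.linalg.norm(d2),"yaw",np.degrees(np.arctan2(d2[1],d2[0])),"o",(n2+f2)/2)
for y,z in((0,0),):
  for im_,nm in((im,"top"),(s,"scene")):
    m=(im_["image"].max(2)<50).astype(np.uint8)
    if nm=="top": r=m[195:215,335:362];off=(335,195)
    else: r=m[222:242,215:240];off=(215,222)
    ys,xs=np.nonzero(r);print(nm,xs.min()+off[0],xs.max()+off[0],ys.min()+off[1],ys.max()+off[1],xs.mean()+off[0],ys.mean()+off[1])
    print(ray(im_,xs.mean()+off[0],ys.mean()+off[1],0.05 if nm=="top" else .07))
o=(near+far)/2;u=d/np.linalg.norm(d)
t=o+.012*u
print("tab",t,"px",proj(im,[*t,.07]),proj(im,[*t,.029]),proj(im,[*(t+.01*u),.07]),proj(s,[*t,.07]),proj(s,[*(t+.01*u),.029]))
E
```

```text
[array([ 0.64652542, -0.10340332]), array([ 0.64963351, -0.18325797]), array([ 0.45446753, -0.19764153]), array([ 0.44748873, -0.119514  ])]
len 0.19769019021132606 w 0.07991511462579341 yaw 4.423406211449768 o [ 0.5495288  -0.15095421]
scene len 0.1976987782593722 yaw 3.9679198893266032 o [ 0.55071601 -0.14782768]
top 344 352 205 207 347.85 206.15
[ 0.56538049 -0.14834874  0.05      ]
scene 219 230 226 236 224.55882352941177 230.94117647058823
[ 0.5863079  -0.14640083  0.07      ]
tab [ 0.56149305 -0.15002869] px [349.53362269 205.89682031] [347.16170057 208.96666498] [349.38576172 202.6738083 ] [223.15375892 224.6416022 ] [224.67499189 236.47342918]
```

drive_tool --rows '[[[0, 0, 0], 0.08], [[0, 0, 0], 0.082], [[0.03, -0.03, 0], 0], [[0.03, -0.03, 0], 0], [[0.03, -0.03, 0], 0], [[0.03, -0.03, 0], 0], [[0.03, -0.03, 0], 0], [[0.03, -0.03, 0], 0], [[0.03, -0.03, 0], 0], [[0.03, -0.03, 0], 0]]' --jaw 1

```text
t: 1.25
tool_pos: [0.3681, -0.3495, 0.3039]
tool_rot: [3.139, 0.114, 0.0]
contact_force: [0.8, -0.3, -0.2]
opening: 0.0001
grip_force: 0.0
```

drive_tool --rows '[[[0.03, -0.03, 0], 0], [[0.03, -0.03, 0], 0], [[0.03, -0.03, 0], 0], [[0.03, -0.03, 0], 0], [[0.03, -0.03, 0], 0], [[0.025, -0.03, 0], 0], [[0, -0.007, 0], 0], [[0, 0, 0.03], 0], [[0, 0, 0.03], 0], [[0, 0, 0], 0]]'

```text
t: 2.25
tool_pos: [0.5255, -0.1511, 0.2388]
tool_rot: [-3.136, -0.114, 0.014]
contact_force: [-0.6, 0.4, -0.4]
opening: -0.0001
grip_force: 0.0
```

```bash
cat > st.py <<'E'
from h import *
from scipy.spatial.transform import Rotation as Ro
o=ctrl.get_obs();p=np.array(o["tool_pos"]);R=Ro.from_rotvec(o["tool_rot"]).as_matrix()
y=np.radians(4.2);u=np.array([np.cos(y),np.sin(y),0]);v=np.array([-u[1],u[0],0]);d=p-[.550,-.149,0]
print(o["t"],p,"clamp xy",d@u,d@v,"toolx yaw",np.degrees(np.arctan2(R[1,0],R[0,0])),"F",o["contact_force"],o["opening"],ctrl.finger_overhang)
E
python3 st.py
```

```text
2.25 [ 0.52550139 -0.15107288  0.23880103] clamp xy -0.024584633851205802 -0.00027307945731186944 toolx yaw 4.157166932331871 F [-0.59368042  0.40245599 -0.37079618] -0.00010240496824074815 0.0726
```

drive_tool --rows '[[[0, 0, 0.03], 0], [[0, 0, 0.03], 0], [[0, 0, 0.03], 0], [[0, 0, 0.025], 0], [[0, 0, 0], 0], [[0, 0, 0], 0]]'

```text
t: 2.85
tool_pos: [0.5286, -0.1524, 0.1302]
tool_rot: [3.139, 0.113, 0.001]
contact_force: [-0.1, -0.2, 0.7]
opening: 0.0002
grip_force: 0.0
```

```bash
python3 st.py; python3 - <<'E'
from h import *
z=lambda x:cv2.resize(x,None,fx=4,fy=4,interpolation=cv2.INTER_CUBIC)
a=vision.get_image("scene")["image"][150:275,175:275];b=vision.get_image("top")["image"][145:270,300:400]
cv2.imwrite("pics/c1.png",np.hstack([z(a),z(b)]))
E
```

```text
2.85 [ 0.52861971 -0.15242849  0.13022904] clamp xy -0.0215739658664093 -0.001853426460777996 toolx yaw 4.135739321930186 F [-0.06949399 -0.15734167  0.72714464] 0.00019163893367394995 0.0726
```

View pics/c1.png

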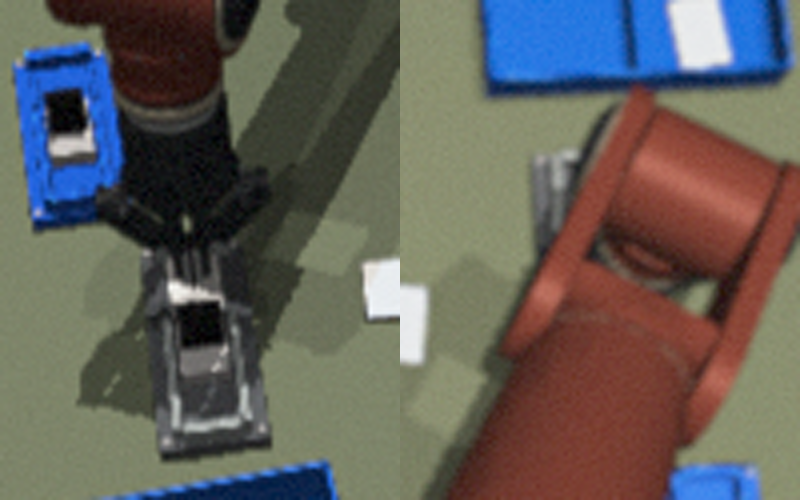

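Scene crop: the fingertips are at about (187,282) and the black tab at (200,320), so the tips sit in front of the tab, slightly to its left. I'll correct sideways, lower a little and push gently.

drive_tool --rows '[[[0, -0.003, 0.008], 0], [[0, 0, 0], 0], [[0.006, 0, 0], 0], [[0.006, 0, 0], 0], [[0.005, 0, 0], 0], [[0.005, 0, 0], 0], [[0.004, 0, 0], 0], [[0.004, 0, 0], 0], [[0, 0, 0], 0], [[0, 0, 0], 0]]'

```text
t: 3.95
tool_pos: [0.5579, -0.1466, 0.1208]
tool_rot: [-3.139, -0.114, 0.001]
contact_force: [-1.8, -0.0, 1.8]
opening: 0.0003
grip_force: 1.1
```

```bash
python3 st.py; python3 - <<'E'
from h import *
a=vision.get_image("scene")["image"][190:275,190:265]
cv2.imwrite("pics/c2.png",cv2.resize(a,None,fx=6,fy=6,interpolation=cv2.INTER_CUBIC))
E
```

```text
3.95 [ 0.55790723 -0.14662721  0.12082284] clamp xy 0.008059776296505991 0.0017873070812258966 toolx yaw 4.1722873726757905 F [-1.84233092 -0.04951095  1.81759261] 0.0003202524883285862 0.0726
```

View pics/c2.png

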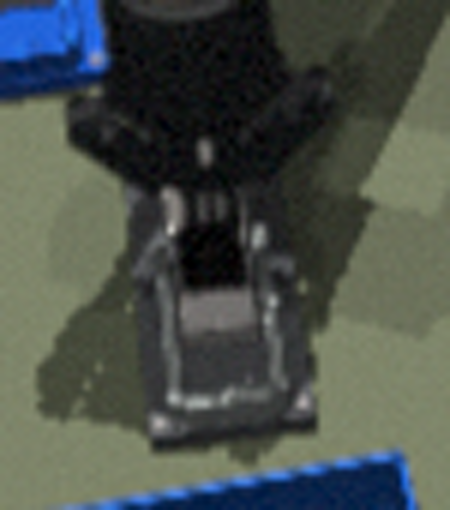

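The tips are against the tab at (212,240) and hide its top. The slide's rear end shows at about (217,333) in the crop. I'll work out the slide travel from that edge.

```bash
cat > sl.py <<'E'
from h import *
s=vision.get_image("scene");y=np.radians(4.2);u=np.array([np.cos(y),np.sin(y)])
for k in(0,7,14,20,28): print(k,proj(s,[*(np.array([.55,-.149])+u*(.045+k/1000)),.029]))
q=s["image"].mean(2)
print(np.round(q[236:262,224:229].mean(1)).astype(int), "from row 236")
E
python3 sl.py
```

```text
0 [226.03994279 242.44973366]
7 [226.2637922  244.27430047]
14 [226.48929736 246.11236302]
20 [226.6839193  247.69870057]
28 [226.94534893 249.82957873]
[ 11  26  73 111 112 111 111 114 101  70  66  62  58  55  58  56  57  56
  69  97 122 113  65  58  59  43] from row 236
```

Edge at row ~244.7, so the slide is about 7–9 mm open, which matches the TCP (8 + 11 mm pad − 12). I'll push another 21 mm.

drive_tool --rows '[[[0.004, 0, 0], 0], [[0.004, 0, 0], 0], [[0.004, 0, 0], 0], [[0.004, 0, 0], 0], [[0.003, 0, 0], 0], [[0.002, 0, 0], 0], [[0, 0, 0], 0], [[0, 0, 0], 0]]'

```text
t: 4.85
tool_pos: [0.5781, -0.1451, 0.1207]
tool_rot: [-3.139, -0.114, 0.004]
contact_force: [-6.7, -0.5, 3.5]
opening: -0.0002
grip_force: 2.8
```

```bash
python3 st.py;python3 sl.py|tail -2
```

```text
4.85 [ 0.57812733 -0.14507405  0.12066955] clamp xy 0.028339323967927293 0.0018554121952258336 toolx yaw 4.17402051083735 F [-6.72896767 -0.52880709  3.53576572] -0.0002423384518331176 0.0726
[  7  12  10  10  13  10  18  59 104 111 111 112 112 103  80  67  62  52
  62  82  97  86  63  60  59  46] from row 236
```

The edge is at row ~250, so s ≈ 28 mm, past the 20 mm pin and clear of the end stop. Releasing now.

drive_tool --rows '[[[-0.015, 0, 0], 0], [[-0.02, 0, 0], 0], [[-0.01, 0, 0], 0], [[0, 0, -0.03], 0], [[0, 0, -0.04], 0], [[0, 0, -0.04], 0], [[0, 0, -0.04], 0], [[-0.03, 0.03, -0.02], 0], [[-0.03, 0.03, 0], 0], [[-0.03, 0.03, 0], 0]]'

```text
t: 5.9
tool_pos: [0.4507, -0.2457, 0.2928]
tool_rot: [3.137, 0.116, 0.006]
contact_force: [-0.2, -1.3, -0.1]
opening: 0.0002
grip_force: 0.0
```

drive_tool --rows '[[[-0.03, 0.03, 0], 0], [[-0.03, 0.03, 0], 0], [[-0.03, 0.03, 0], 0], [[-0.03, 0.03, 0], 0], [[-0.03, 0.03, 0], 0], [[-0.03, 0.03, 0], 0], [[-0.03, 0.03, 0], 0], [[0, 0, 0], 0], [[0, 0, 0], 0], [[0, 0, 0], 0]]'

```text
t: 6.9
tool_pos: [0.2573, -0.4688, 0.2909]
tool_rot: [-3.139, -0.116, -0.001]
contact_force: [0.3, -0.4, -0.4]
opening: 0.0
grip_force: 0.0
```

```bash
python3 st.py;python3 sl.py; python3 - <<'E'
from h import *
z=lambda x:cv2.resize(x,(390,425),interpolation=cv2.INTER_CUBIC)
a=vision.get_image("top")["image"];b=vision.get_image("scene")["image"]
cv2.imwrite("pics/t3.png",np.hstack([z(a[172:257,310:385]),z(b[195:275,190:265])]));cv2.imwrite("pics/s3.png",b)
E
```

```text
6.9 [ 0.25732499 -0.46882376  0.29087452] clamp xy -0.3153123395135823 -0.29752987284401433 toolx yaw 4.220764585204995 F [ 0.2603779  -0.35013295 -0.44291185] 4.7736505298911706e-05 0.0726
0 [226.03994279 242.44973366]
7 [226.2637922  244.27430047]
14 [226.48929736 246.11236302]
20 [226.6839193  247.69870057]
28 [226.94534893 249.82957873]
[  8   8  12   5  14  44  97 153 193 194 193 181 124  70  61  66  88  98
 108 142 168 137  66  56  56  44] from row 236
```

View pics/t3.png

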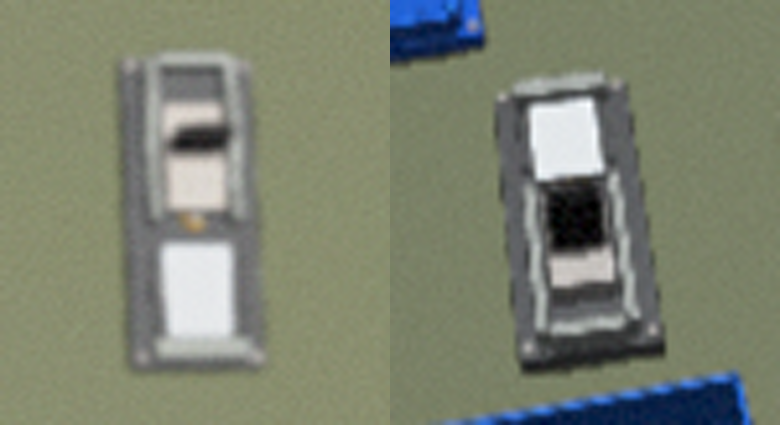

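View pics/s3.png

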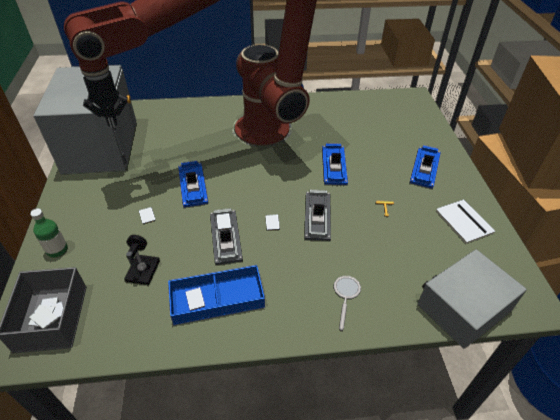

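The slide is latched at about 20 mm against the pin, which shows at (192,222) in the top crop. The cell has not moved, the empty clamp is still shut, nothing else has shifted, and the arm is clear.

```bash
python3 -c "
from station import ctrl
print(ctrl.finish_job())"
```

```text
the job is handed in; nothing more can be done
None
```

The loaded clamp's slide is latched half open on its stop pin and the cell lies free where it was; the empty clamp is still shut, nothing else looks disturbed, and the job was handed in at about 7 s.

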